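Dim the stage light and hold a specimen block home against the fence

ROBOT

A 7-joint arm with a two-finger parallel gripper is mounted at the origin on the work surface. World frame = base frame: x ahead of the robot, y to its left, z up, the work surface at z = 0. Lengths are in m, angles in rad, forces in N, time in s.
With the tool pointing down it reaches from about 0.4 to 0.9 m from the base axis. Payload 5.5 kg.
Tool frame: the origin (TCP) lies midway between the tips of the shut fingers; the grasp point (between the pads) lies 19 mm behind it (manip.grip_depth is the distance from the TCP to the grasp point, in m); z points along the fingers, x is the direction in which the jaws open and shut, and the axes are right-handed (so a half turn about z gives the same grasp; the last joint's range is limited). The gripper opens to 92 mm and grips with 3 to 60 N. Pads are 19 mm wide; open, the fingers measure 130 mm over their backs; the gripper's body (75 mm by 190 mm) begins 47 mm behind the grasp point.
Start: joints at [-0.851, 0.501, -0.427, 1.55, 0.221, 1.138, -0.21], TCP at [0.287, 0.583, 0.227] pointing down, gripper open.
Joint ranges: [-2.88, 2.88], [-0.31, 2.03], [-1.54, 1.56], [0.2, 2.42], [-1.41, 4.55], [0.19, 2.02], [-2.57, 2.57]. Speed limits (rad/s): [2.57, 2.57, 3.14, 3.14, 3.14, 3.14, 3.14].

INTERFACE

Orientations are given as a unit quaternion [x, y, z, w].
In Python, from bench import manip, effector, viewer gives the robot as it stands. Calls block until the motion is done:
- manip.move_pose(position, orientation): joint-space move of the TCP to a pose.
- manip.servo_line(position, ori=None, vel=0.15): straight line of the TCP; ori=None keeps the orientation; vel is the mean speed in m/s.
- manip.movej(angles): joint-space move.
- effector.open_jaws() and effector.close(f_grip=None): open the fingers fully, or close them until they stop; f_grip is the grip in N (None keeps the last).
- manip.sleep(seconds).
- manip.solve_ik(position, orientation): joint angles nearest the present ones, or None.
- viewer.get_image(name): name is "scene" or "top" or "wrist"; returns the picture (420x560x3 uint8, red, green, blue); there is no depth.
- viewer.get_calibration(name): a dict with "vfov" (degrees; the focal length in pixels is half the picture's height over the tangent of half this angle, whatever the lens; pixels are square), "cx", "cy" (the principal point, pixels), "dist_coeffs" ([k1, k2, p1, p2, k3] as OpenCV has them; the pictures are not rectified), "eye" and "attitude" of the camera in the world. Camera axes: x right, y down, z forward; pixel columns grow to the right and rows downward; lengths in m; the calibration is good to about 2 mm. A picture is of the moment at which its call begins: read the wrist's pose just before it. get_calibration takes no time and is no camera call; for the wrist camera it gives the pose at the moment of the call.
A pose or a line that the arm cannot do raises manip.PlanningError and nothing moves.
- manip.hand_in(): hands the job in, once; it reports no verdict.
Readings, each from a call of its own:
- manip.current_clock(): time.
- manip.current_q(): joint angles.
- manip.current_joint_velocities(): joint speeds.
- manip.current_tau(): joint torques, N m.
- manip.current_tool_pos(): TCP position.
- manip.current_tcp_rot(): TCP orientation.
- manip.current_force(): force on the tool from outside, world axes, zero at the start.
- manip.current_wrist_torque(): the same for the moment, N m.
- manip.current_finger_gap(): finger opening in m.
Only numpy, scipy, OpenCV 4.12 (cv2) and the standard library are available. Lean on these libraries where they do the work, as an engineer would, in place of code of your own. Each camera call takes 0.05 s, during which the arm holds its last target. There are 200 camera calls.

TASK

First set the dimmer lever straight up, at half light. Then slide the bevelled specimen block, lying flat on the metal plate, over to the fence and press it with one firm diagonal push, on against the fence and down onto the plate at once (about 10 N each way), so that its tall flat face sits flush along the fence (all of that face backed by the fence) and its underside flat on the plate; finish while still holding that push, do not let go. Leave everything else on the bench where it is.

Things in the scene. Friction and masses are not known exactly. Their poses are not given: they have to be found in the camera images.
- dimmer (a joint): hinge angle of the dimmer lever: 0 leaning 0.7 rad to the dimmer box's own -x side, 0.7 straight up (half light), 1.4 leaning 0.7 rad to +x. Stiff hinge (0.06 N m friction, under 1 N at the ball), stays where it is left
- dimmer_base: white box 70 (x) x 50 (y) x 25 mm, fixed to the bench, stands on either the left or the right side of the stage; origin centre of underside. The lever swings in its x-z plane, +x being the direction in which the joint grows; the hinge axis runs along its y, 22 mm above its origin
- dimmer_tip (a point): centre of the black ball, 26 mm across, at the end of the dimmer lever, 80 mm from the hinge axis, on a steel rod 10 mm thick
- plate: flat aluminium plate of the sample stage, 200 x 200 x 10 mm, fixed; its top lies 10 mm above its origin, 16 mm above the bench. It extends from -110 to +90 mm in x and +-100 mm in y of its origin; its x axis points to the fence and roughly away from the robot. The block rubs on it: part of a push is lost
- fence: grey straight fence on the plate, fixed, 200 mm long (along its y), 22 mm thick, 30 mm high, a thin white light strip on top (total 33 mm). Origin on the plate's top at the middle of the foot of its pressing face; x points away from the pressing face into the fence, the plate's free area is at -x. Same yaw as the plate
- block: loose tan resin block, 60 (x) x 90 (y) x 40 mm high, 0.2 to 0.33 kg, flat on the plate 20 to 70 mm short of the fence, askew by up to 0.4 rad. Origin centre of underside. Its tall flat face, for the fence, is at x = +30 mm; a 45 degree bevel runs along the other, rear top edge, from x = -14 mm, height 40 mm, to x = -30 mm, height 24 mm; below it the rear face is upright
- block_face (a point): middle of the lower edge of the block's tall flat face: 30 mm from the block's origin along its +x
- beaker: steel cup, 68 mm across, 85 mm high, open, loose, on the other side of the stage from the dimmer; origin centre of underside; a bystander, to be left alone
- dish: flat pale closed dish, 88 mm across, 14 mm high, loose, left of the stage; origin centre of underside; a bystander, to be left alone
- jar: small white jar with red lid, 44 mm across, 50 mm high, loose, right of the stage; origin centre of underside; a bystander, to be left alone
- tweezers: steel tweezers, 128 mm long, 8 mm high, loose, between robot and stage; origin at the middle of the length, on the bench; a bystander, to be left alone
- washbottle: white wash bottle with yellow cap and spout, 70 mm across, 205 mm high, loose, far left; origin centre of underside; a bystander, to be left alone
- notebook: note pad with a pen on it, 150 x 200 x 14 mm, loose, far right; origin centre of underside; a bystander, to be left alone
Things that resemble listed ones, but are neither listed nor needed, are in the scene too. What is shaped like the block but red or turquoise is not meant.

How it is judged:
On the way, in this order (a step that is already met when the one before it is completed fails the run):
1. the dimmer lever stands straight up, before the block is at the fence (value of joint dimmer between 0.58 and 0.82 rad and velocity of joint dimmer between -0.1 and 0.1 rad/s), for 0.3 s.
2. the block is pressed flush against fence and plate together (contact force between block and fence above 2 N and contact force between block and plate above 5 N and contact force between the fingers and block above 3 N and x of block in the frame of fence between -0.034 and -0.026 m and y of block in the frame of fence between -0.058 and 0.058 m and angle between the x axis of block and the x axis of fence, either way round below 0.04 rad and x of block_face in the frame of fence above -0.004 m and angle between block's own z axis and vertical below 0.04 rad and z of block in the frame of plate below 0.0125 m), for 0.3 s.
At the end, for the whole second after the job is handed in: Lever within 0.12 rad of straight up. Block flat on the plate (0.04 rad), flat face within 4 mm of the fence and square to it (0.04 rad), centre within 58 mm of fence middle, at rest; it presses the fence over 2 N and the plate over 5 N, fingers on it over 3 N, through the last second (all of step 2 and value of joint dimmer between 0.58 and 0.82 rad and linear speed of block below 0.01 m/s); the arm keeps its last pose, push and grip.
It fails at once if a bystander is shifted by more than 30 mm (distance of any of beaker, dish, jar, tweezers, washbottle, notebook from where it was at the start of the episode above 0.03 m).
It also fails if it takes over 50 s, if anything falls off the work surface, if the arm or the gripper's body presses on something with over 40 N, if the wrist force passes 120 N, or if a joint passes its speed limit or range.

## Working session

There is one attempt and no reset: what is moved stays moved. The work goes in short steps, each a Python script; the robot and the scene stay as the last script left them, time stands still between calls to the robot, and variables do not carry over. Pictures are saved under pics/ and viewed, about 8 in all and at most 12, crops included, and the job is handed in when it is done.

```bash
ls; mkdir -p pics; python3 - <<'E'
from bench import manip, effector, viewer
import cv2
for n in ("scene","top"):
    c=viewer.get_calibration(n); print(n,c)
    cv2.imwrite(f"pics/{n}0.png",viewer.get_image(n)[:,:,::-1])
print(manip.current_clock(),manip.current_tcp_rot(),manip.current_tool_pos(),manip.grip_depth)
E
```

```text
pics
scene {'vfov': 44.74593578950595, 'cx': 273.22629421205306, 'cy': 212.39207816162534, 'dist_coeffs': array([0.00144917, 0.        , 0.        , 0.        , 0.        ]), 'eye': array([ 1.06509896, -0.59939827,  1.15422114]), 'attitude': array([ 0.88954484,  0.34006374, -0.11171157, -0.28387876])}
top {'vfov': 46.046231427462224, 'cx': 273.27918394566836, 'cy': 213.64571696817708, 'dist_coeffs': array([-0.02118934,  0.        ,  0.        ,  0.        ,  0.        ]), 'eye': array([ 0.27274692, -0.01761068,  1.4277233 ]), 'attitude': array([-0.69424876,  0.71357927, -0.06993525,  0.06270842])}
0.1 [ 8.48854292e-01  5.28626171e-01 -7.56680510e-04  4.36663288e-04] [0.28648892 0.5827594  0.2257807 ] 0.0188
```

View pics/scene0.png

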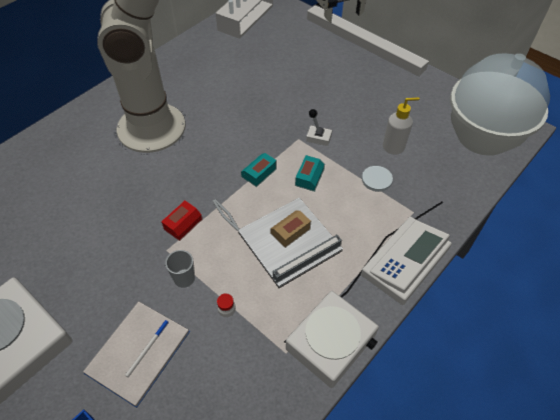

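View pics/top0.png

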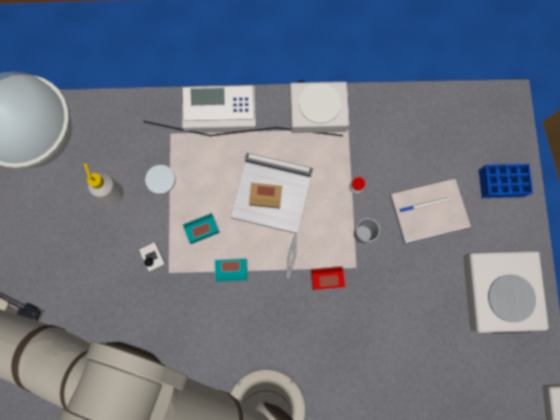

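Scene view: the tan block is at (291,228), with the fence at (307,258). The dimmer box is at (319,133) and its ball at (313,113). Top view: block (265,195), fence (278,165), dimmer box (151,257), ball (~150,261). The red block at (182,219) and the turquoise ones at (259,169) and (310,172) are decoys. I'll enlarge to confirm and write the ray helpers.

```bash
cat > h.py <<'E'
import numpy as np, cv2
from scipy.spatial.transform import Rotation as R
from bench import manip, effector, viewer
def K(c):
    f=210/np.tan(np.radians(c["vfov"]/2)); return np.array([[f,0,c["cx"]],[0,f,c["cy"]],[0,0,1.]])
def rays(c,px):
    u=cv2.undistortPoints(np.float64(px).reshape(-1,1,2),K(c),c["dist_coeffs"]).reshape(-1,2)
    return R.from_quat(c["attitude"]).apply(np.c_[u,np.ones(len(u))])
def onz(c,px,z):
    d=rays(c,px); return c["eye"]+d*((z-c["eye"][2])/d[:,2])[:,None]
def project(c,P):
    Rm=R.from_quat(c["attitude"]).inv(); t=-Rm.apply(c["eye"])
    return cv2.projectPoints(np.float64(P).reshape(-1,1,3),Rm.as_rotvec(),t,K(c),c["dist_coeffs"])[0].reshape(-1,2)
def tri(c1,p1,c2,p2):
    a,b=rays(c1,[p1])[0],rays(c2,[p2])[0]
    s=np.linalg.lstsq(np.c_[a,-b],c2["eye"]-c1["eye"],rcond=None)[0]
    A,B=c1["eye"]+s[0]*a,c2["eye"]+s[1]*b; return (A+B)/2,np.linalg.norm(A-B)
E
python3 - <<'E'
from h import *
s=cv2.imread("pics/scene0.png");t=cv2.imread("pics/top0.png")
def crop(i,x,y,w,h,k): return cv2.resize(i[y:y+h,x:x+w],None,fx=k,fy=k,interpolation=cv2.INTER_CUBIC)
a=crop(s,235,190,115,100,3.4783);b=crop(t,225,145,100,100,4)
a=cv2.resize(a,(400,300));b=crop(t,225,145,100,75+20,4)[:300]
b=cv2.resize(t[145:237,225:325],(400,300)) if 0 else crop(t,222,147,100,75,4)
c=crop(s,290,95,60,45,20/3);d=crop(t,125,235,60,45,20/3)
cv2.imwrite("pics/crops.png",np.vstack([np.hstack([cv2.resize(crop(s,240,200,100,75,4),(400,300)),b]),np.hstack([c,d])]))
E
```

```text
(no output)
```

View pics/crops.png

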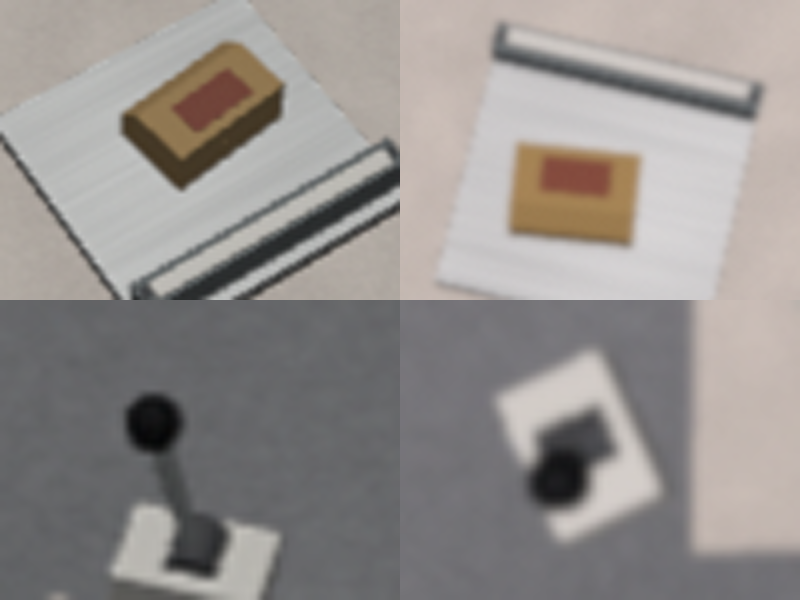

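The crops confirm the target. The tan bevelled block's bevel faces away from the fence, towards the robot. The ball is at scene (312.9,113.3) and top (148.7,261.7), and the lever leans towards the box's robot-side end. Next I'll get poses.

```bash
python3 - <<'E'
from h import *
s=cv2.imread("pics/scene0.png");t=cv2.imread("pics/top0.png")
cs,ct=viewer.get_calibration("scene"),viewer.get_calibration("top")
def mask(img,f,box):
    x0,y0,x1,y1=box; hsv=cv2.cvtColor(img,cv2.COLOR_BGR2HSV).astype(int); m=f(hsv[...,0],hsv[...,1],hsv[...,2]).astype(np.uint8)
    o=np.zeros_like(m); o[y0:y1,x0:x1]=m[y0:y1,x0:x1]; return o
def big(m): return max(cv2.findContours(m,cv2.RETR_EXTERNAL,cv2.CHAIN_APPROX_NONE)[0],key=cv2.contourArea)
# ball
pb=[]
for im,b in((s,(300,103,325,123)),(t,(140,254,157,271))):
    c=big(mask(im,lambda h,S,v:v<42,b)); M=cv2.minEnclosingCircle(c); pb.append(M[0]); print("ball",M)
tip,e=tri(cs,pb[0],ct,pb[1]); print("tip",tip,e)
# dimmer box
c=big(mask(t,lambda h,S,v:(v>150)&(S<25),(125,235,166,275))); r=cv2.minAreaRect(c)
P=onz(ct,cv2.boxPoints(r),0.025); print("dimmer box",P.round(4).tolist(),"ctr",P.mean(0), "sides",np.linalg.norm(np.diff(P,axis=0),axis=1))
# block
c=big(mask(t,lambda h,S,v:(S>70),(240,175,292,215))); r=cv2.minAreaRect(c)
P=onz(ct,cv2.boxPoints(r),0.056); print("block top px",cv2.boxPoints(r).tolist(),P.round(4).tolist(),"sides",np.linalg.norm(np.diff(P,axis=0),axis=1))
c=big(mask(s,lambda h,S,v:(S>70),(262,200,320,252))); q=cv2.approxPolyDP(c,2,True).reshape(-1,2);print("scene block poly",q.tolist())
# clicked top corners in scene: far bevel-top..., front face top edge
f=np.array([[182,161],[283,90]])/4+[240,200]; print("front top edge scene",onz(cs,f,0.056))
f=np.array([[117,143],[240,155]])/4+[222,147]; print("front top edge top",onz(ct,f,0.056))
# plate+fence, clicked
f=np.array([[497,22],[763,85]])-[400,0]; print("fence back top edge",onz(ct,f/4+[222,147],0.049 if 0 else 0.046))
f=np.array([[493,60],[755,117]])-[400,0]; print("fence front foot",onz(ct,f/4+[222,147],0.016))
f=np.array([[503,45],[755,105]])-[400,0]; print("fence strip front top",onz(ct,f/4+[222,147],0.049))
m=mask(t,lambda h,S,v:(v>150)&(S<22),(225,165,318,240)); m=cv2.morphologyEx(m,cv2.MORPH_OPEN,np.ones((3,3)))
r=cv2.minAreaRect(big(m));P=onz(ct,cv2.boxPoints(r),0.016); print("plate",P.round(4).tolist(),"sides",np.linalg.norm(np.diff(P,axis=0),axis=1))
m=mask(s,lambda h,S,v:(v>150)&(S<22),(225,190,350,290)); cv2.imwrite("pics/m.png",m*255)
f=np.array([[395,140],[132,285]])/4+[240,200];print("fence scene front-top",onz(cs,f,0.046))
E
```

```text
ball ((312.5, 113.5), 3.8079864978790283)
ball ((148.22727966308594, 260.7727355957031), 3.9213294982910156)
tip [0.40411273 0.30348365 0.09750669] 0.0040008421414299495
dimmer box [[0.4453, 0.353, 0.025], [0.4671, 0.3077, 0.025], [0.4045, 0.2761, 0.025], [0.3831, 0.3211, 0.025]] ctr [0.42499363 0.31448985 0.025     ] sides [0.05019274 0.07006353 0.04979378]
block top px [[248.76828002929688, 204.0853729248047], [251.15853881835938, 182.5731658935547], [281.2317199707031, 185.9146270751953], [278.8414611816406, 207.4268341064453]] [[0.5627, 0.0333, 0.056], [0.6254, 0.0253, 0.056], [0.6133, -0.0604, 0.056], [0.5508, -0.0517, 0.056]] sides [0.06316384 0.08651071 0.06310355]
scene block poly [[300, 211], [293, 212], [271, 228], [271, 232], [285, 246], [309, 227], [309, 220]]
front top edge scene [[ 0.61793876 -0.06442911  0.056     ]
 [ 0.63103943  0.02058998  0.056     ]]
front top edge top [[ 0.62487157  0.02503026  0.056     ]
 [ 0.61373554 -0.06259006  0.056     ]]
fence back top edge [[ 0.7186624   0.03811887  0.046     ]
 [ 0.6660869  -0.15371569  0.046     ]]
fence front foot [[ 0.69902737  0.04281406  0.016     ]
 [ 0.65031467 -0.14969904  0.016     ]]
fence strip front top [[ 0.70017872  0.0339559   0.049     ]
 [ 0.65043056 -0.14699257  0.049     ]]
plate [[0.5182, 0.0983, 0.016], [0.7037, 0.0517, 0.016], [0.6465, -0.153, 0.016], [0.4634, -0.1018, 0.016]] sides [0.19123325 0.21252684 0.19012598]
fence scene front-top [[ 0.70599589  0.04415277  0.046     ]
 [ 0.65035335 -0.14815222  0.046     ]]
```

```bash
cat >> h.py <<'E'
def quat(z,x):
    z=np.array(z,float)/np.linalg.norm(z); x=np.array(x,float)-z*np.dot(x,z); x/=np.linalg.norm(x)
    return R.from_matrix(np.c_[x,np.cross(z,x),z]).as_quat()
FY=-0.265; FO=np.array([0.6735,-0.0525,0.016])
def fence(x,y,z): return FO+[x*np.cos(FY)-y*np.sin(FY),x*np.sin(FY)+y*np.cos(FY),z]
E
python3 - <<'E'
from h import *
B=np.array([0.425,0.3145]);u=np.array([0.893,0.4507]);v=np.array([-u[1],u[0],0])
P=lambda a,z:[*(B+a*u),z]
# feasibility of the pressing pose
fx=np.array([np.cos(FY),np.sin(FY),0]);fy=np.array([-np.sin(FY),np.cos(FY),0])
for tilt in (45,35,55):
  for s in (1,-1):
    z=fx*np.cos(np.radians(tilt))-[0,0,np.sin(np.radians(tilt))]
    for p in (fence(-.16,.015,.08),fence(-.052,.015,.032)):
        q=manip.solve_ik(p,quat(z,s*fy)); print(tilt,s,None if q is None else np.round(q,2))
qs=[quat([0,0,-1],s*v) for s in(1,-1)]
sol=[manip.solve_ik(P(-.075,.2),q) for q in qs]; q0=np.array(manip.current_q())
i=int(np.argmin([9 if x is None else np.abs(np.array(x)-q0).max() for x in sol])); print(sol[i])
effector.close(5)
manip.move_pose(P(-.075,.2),qs[i]); manip.servo_line(P(-.075,.09),vel=.15)
f0=np.array(manip.current_force())
for a in (-.05,-.035,-.0225):
    manip.servo_line(P(a,.09),vel=.04); print(a,np.array(manip.current_tool_pos()).round(4),(np.array(manip.current_force())-f0).round(2))
im=[viewer.get_image(n)[:,:,::-1] for n in("scene","top")]
cv2.imwrite("pics/d1.png",np.hstack([cv2.resize(im[0][80:155,270:370],(400,300),interpolation=2),cv2.resize(im[1][225:285,110:190],(400,300),interpolation=2)]))
print(manip.current_clock(),manip.current_finger_gap())
E
```

```text
45 1 None
45 1 [-0.03  0.6  -0.17  2.33  2.49  0.65 -1.28]
45 -1 None
45 -1 [ 0.2   0.64 -0.43  2.33  2.4   0.73  2.05]
35 1 None
35 1 [-0.23  0.72 -0.01  2.4   2.64  0.94 -1.55]
35 -1 None
35 -1 [ 0.37  0.85 -0.65  2.38  2.54  1.16  2.06]
55 1 None
55 1 [ 0.06  0.54 -0.22  2.24  2.14  0.38 -0.86]
55 -1 None
55 -1 [-0.14  0.53  0.01  2.24  2.3   0.29  2.06]
[-0.20719492  0.19178261 -0.56981213  2.04442877  0.12777214  0.93901259
  1.1938363 ]
-0.05 [0.3801 0.2918 0.0898] [0.42 0.36 0.08]
-0.035 [0.394  0.2989 0.09  ] [ 0.34  0.59 -0.68]
-0.0225 [0.4052 0.3046 0.09  ] [ 0.89  0.63 -0.43]
5.55 0.0005988180973423634
```

View pics/d1.png

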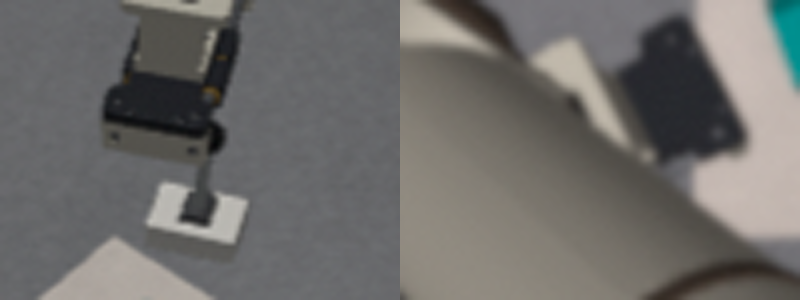

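The ball now shows at about scene (324,114), beside the fingers. I'll back off, triangulate it with the arm clear, and probe IK for the start of the push.

```bash
python3 - <<'E'
from h import *
B=np.array([0.425,0.3145]);u=np.array([0.893,0.4507])
P=lambda a,z:[*(B+a*u),z]
cs,ct=viewer.get_calibration("scene"),viewer.get_calibration("top")
print("expected px",project(cs,P(0,.102)),project(ct,P(0,.102)))
manip.servo_line(P(-.07,.09),vel=.15); manip.servo_line(P(-.07,.25),vel=.25)
manip.move_pose([0.45,0.05,.25],manip.current_tcp_rot())
im=[viewer.get_image(n)[:,:,::-1].copy() for n in("scene","top")]
pb=[]
for i,(x0,y0,x1,y1) in zip(im,((308,100,340,124),(135,240,168,272))):
    m=(i.max(2)<42).astype(np.uint8); o=np.zeros_like(m);o[y0:y1,x0:x1]=m[y0:y1,x0:x1]
    c=max(cv2.findContours(o,0,1)[0],key=cv2.contourArea); M=cv2.minEnclosingCircle(c); pb.append(M[0]); print(M)
tip,e=tri(cs,pb[0],ct,pb[1]); print("tip",tip,e,"along u",(tip[:2]-B)@u); print(manip.current_clock())
cv2.imwrite("pics/d2.png",np.hstack([cv2.resize(im[0][80:155,270:370],(400,300),interpolation=2),cv2.resize(im[1][225:285,110:190],(400,300),interpolation=2)]))
for x in (-.16,-.13,-.11,-.10):
  for tilt in (45,55):
    t=np.radians(tilt);fx=np.array([np.cos(FY),np.sin(FY),0]);fy=np.array([-np.sin(FY),np.cos(FY),0])
    for s in (1,-1):
      for z in (.034,.06,.09):
        q=manip.solve_ik(fence(x,.015,z),quat(fx*np.cos(t)-[0,0,np.sin(t)],s*fy)); print(x,tilt,s,z,None if q is None else np.round(q,2))
E
```

```text
expected px [[321.12983054 113.52457019]] [[144.45583918 253.42647963]]
((321.5, 114.0), 4.031229019165039)
((144.5, 253.0), 3.6401548385620117)
tip [0.4263024 0.3147275 0.1007612] 3.3801905457851956e-05 along u 0.0012655794506419408
7.8917
-0.16 45 1 0.034 None
-0.16 45 1 0.06 None
-0.16 45 1 0.09 None
-0.16 45 -1 0.034 None
-0.16 45 -1 0.06 None
-0.16 45 -1 0.09 None
-0.16 55 1 0.034 None
-0.16 55 1 0.06 None
-0.16 55 1 0.09 None
-0.16 55 -1 0.034 None
-0.16 55 -1 0.06 None
-0.16 55 -1 0.09 None
-0.13 45 1 0.034 None
-0.13 45 1 0.06 None
-0.13 45 1 0.09 None
-0.13 45 -1 0.034 None
-0.13 45 -1 0.06 None
-0.13 45 -1 0.09 None
-0.13 55 1 0.034 [ 0.85  1.04 -1.31  2.38  2.02  1.17 -0.4 ]
-0.13 55 1 0.06 [-0.3   0.39  0.1   2.41  2.26  0.31 -1.13]
-0.13 55 1 0.09 [-0.45  0.31  0.25  2.4   2.08  0.23 -0.95]
-0.13 55 -1 0.034 [ 0.39  0.56 -0.69  2.39  2.06  0.64  2.36]
-0.13 55 -1 0.06 [ 0.59  0.57 -0.92  2.38  1.93  0.7   2.54]
-0.13 55 -1 0.09 [ 0.36  0.37 -0.64  2.38  1.83  0.49  2.55]
-0.11 45 1 0.034 None
-0.11 45 1 0.06 None
-0.11 45 1 0.09 None
-0.11 45 -1 0.034 None
-0.11 45 -1 0.
[... 217 characters left out ...]
55 -1 0.034 [ 0.45  0.6  -0.74  2.34  2.04  0.65  2.44]
-0.11 55 -1 0.06 [ 0.56  0.57 -0.86  2.34  1.92  0.66  2.57]
-0.11 55 -1 0.09 [ 0.19  0.36 -0.42  2.34  1.83  0.4   2.54]
-0.1 45 1 0.034 None
-0.1 45 1 0.06 None
-0.1 45 1 0.09 None
-0.1 45 -1 0.034 [ 0.27  0.64 -0.57  2.42  2.36  0.85  2.06]
-0.1 45 -1 0.06 None
-0.1 45 -1 0.09 None
-0.1 55 1 0.034 [ 0.87  1.07 -1.31  2.31  2.01  1.16 -0.32]
-0.1 55 1 0.06 [-0.13  0.41 -0.06  2.34  2.14  0.32 -0.95]
-0.1 55 1 0.09 [ 0.88  0.8  -1.3   2.3   1.82  0.96 -0.3 ]
-0.1 55 -1 0.034 [ 0.48  0.62 -0.76  2.32  2.02  0.66  2.48]
-0.1 55 -1 0.06 [ 0.39  0.5  -0.64  2.32  1.94  0.54  2.5 ]
-0.1 55 -1 0.09 [ 0.2   0.37 -0.42  2.32  1.82  0.4   2.56]
```

View pics/d2.png

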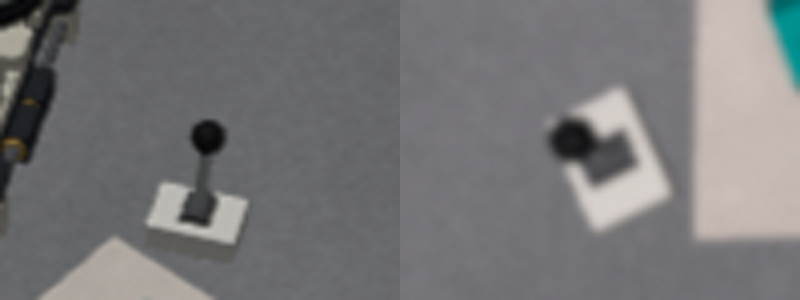

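Step 1 looks right: the ball is at scene (321.5,114) and top (144.5,253). That triangulates to within 1.3 mm of straight above the hinge (about 0.02 rad). Next, the tilted approach to the bevel with the fingers shut.

```bash
cat >> h.py <<'E'
def tq(yaw,tilt,s):
    t=np.radians(tilt); fx=np.array([np.cos(yaw),np.sin(yaw),0]); fy=np.array([-np.sin(yaw),np.cos(yaw),0])
    return quat(fx*np.cos(t)-[0,0,np.sin(t)],s*fy)
def fforce(f0=0):
    f=np.array(manip.current_force())-f0; c,s=np.cos(FY),np.sin(FY); return np.array([f[0]*c+f[1]*s,-f[0]*s+f[1]*c,f[2]])
E
python3 - <<'E'
from h import *
lo=np.array([-2.88,-.31,-1.54,.2,-1.41,.19,-2.57]);hi=np.array([2.88,2.03,1.56,2.42,4.55,2.02,2.57])
best=None
for s in(1,-1):
  for tilt in(55,60,65):
    qs=[manip.solve_ik(fence(*p),tq(y,tilt,s)) for p,y in(((-.15,.012,.11),-.14),((-.149,.012,.057),-.14),((-.119,.012,.027),-.14),((-.06,.012,.027),FY))]
    m=[None if q is None else round(float(np.minimum(q-lo,hi-q).min()),2) for q in map(lambda q:None if q is None else np.array(q),qs)]
    print(s,tilt,m, None if qs[0] is None else np.round(qs[0],2))
E
```

```text
1 55 [None, None, 0.05, 0.19] None
1 60 [0.05, 0.05, 0.11, 0.23] [ 0.25  0.23 -0.43  2.37  1.37  0.24 -0.01]
1 65 [0.05, 0.11, 0.17, 0.01] [ 0.    0.22 -0.14  2.31  0.64  0.24  0.71]
-1 55 [None, None, 0.04, 0.07] None
-1 60 [None, 0.0, 0.09, 0.16] None
-1 65 [0.06, 0.02, 0.07, 0.01] [-1.21  0.63  1.36  2.34 -1.35  0.55 -0.58]
```

```bash
python3 - <<'E'
from h import *
q=tq(-.14,60,1)
manip.move_pose(fence(-.15,.012,.11),q); print(np.round(manip.current_q(),2))
manip.servo_line(fence(-.145,.012,.053),vel=.15); manip.sleep(.2)
f0=np.array(manip.current_force()); np.save("f0.npy",f0); print("f0",f0,np.round(manip.current_q(),2))
for d in (.018,.012,.008,.005,.002):
    manip.servo_line(fence(-.119-d,.012,.027+d),vel=.06); print(d,fforce(f0).round(2))
print(np.round(manip.current_q(),2),manip.current_clock())
im=[viewer.get_image(n)[:,:,::-1].copy() for n in("scene","wrist")]
cv2.imwrite("pics/p1.png",np.hstack([cv2.resize(im[0][190:290,235:350],(400,348),interpolation=2),cv2.resize(im[1],(400,348))]))
E
```

```text
[ 0.25  0.23 -0.43  2.37  1.37  0.24 -0.01]
f0 [0.3430527  0.35962234 0.32865265] [ 0.27  0.39 -0.45  2.38  1.96  0.31 -0.58]
0.018 [-1.12 -0.37 -0.29]
0.012 [-0.98 -0.63 -1.57]
0.008 [-0.82 -0.29 -0.  ]
0.005 [-0.67 -1.25 -0.85]
0.002 [-0.25 -0.39 -1.46]
[ 0.3   0.49 -0.46  2.33  2.06  0.35 -0.63] 11.8
```

View pics/p1.png

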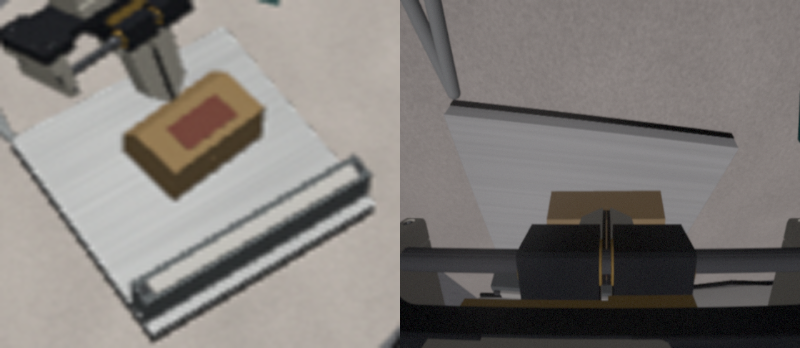

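The fingertips are right at the bevel (left crop ~(170,95)), centred along the block, with no contact yet. Now I'll slide, turning gradually to the fence yaw.

```bash
python3 - <<'E'
from h import *
f0=np.load("f0.npy"); x0,x1=-.121,-.066
for k,x in enumerate(np.linspace(x0,x1,12)[1:]):
    a=min(1,(x-x0)/.04); yaw=-.14+a*(FY+.14)
    manip.servo_line(fence(x,.012,.028),tq(yaw,60,1),vel=.05)
    f=fforce(f0); print(round(x,4),f.round(2))
    if np.linalg.norm(f)>12: break
print(np.array(manip.current_tool_pos()).round(4),fence(x,.012,.028).round(4),manip.current_clock())
im=viewer.get_image("scene")[:,:,::-1]; im2=viewer.get_image("top")[:,:,::-1]
cv2.imwrite("pics/p2.png",np.hstack([cv2.resize(im[190:290,235:350],(400,348),interpolation=2),cv2.resize(im2[140:227,222:322],(400,348),interpolation=2)]))
E
```

```text
-0.116 [-0.77 -1.4  -0.35]
-0.111 [-0.19  0.08 -0.21]
-0.106 [-1.19  0.23  0.21]
-0.101 [-1.39 -0.41  0.25]
-0.096 [-1.45  1.11  0.98]
-0.091 [-0.79  0.66  0.65]
-0.086 [-1.49 -0.16  0.61]
-0.081 [-1.81  1.48  0.2 ]
-0.076 [-1.43  0.57  1.33]
-0.071 [-0.29 -0.67  1.03]
-0.066 [-8.5   0.72  5.88]
[ 0.6118 -0.0225  0.0436] [ 0.6129 -0.0236  0.044 ] 14.65
```

View pics/p2.png

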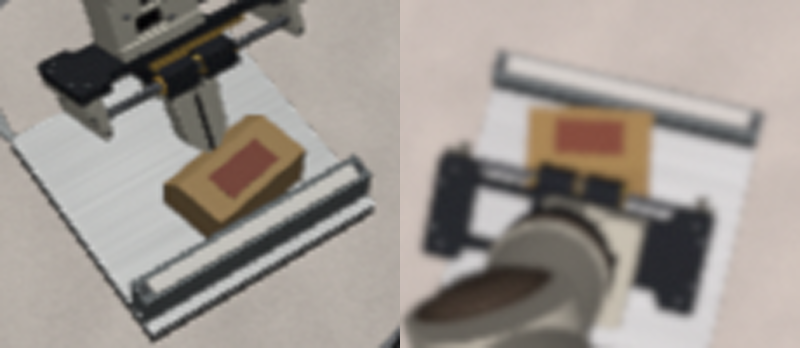

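The block has reached the fence with its -y corner first. It is still about 0.19 rad askew because the tool sits about 8 mm to its -y side. I'll back off, shift to its +y half to turn it flush, then view.

```bash
python3 - <<'E'
from h import *
f0=np.load("f0.npy"); q=tq(FY,60,1)
manip.servo_line(fence(-.092,.012,.045),vel=.1); manip.servo_line(fence(-.094,.038,.045),q,vel=.1); manip.servo_line(fence(-.088,.038,.028),vel=.1)
for x in np.arange(-.082,-.0555,.003):
    manip.servo_line(fence(x,.038,.028),vel=.04)
    f=fforce(f0); print(round(x,4),f.round(2))
    if f[0]<-9: break
print(np.array(manip.current_tool_pos()).round(4),fence(x,.038,.028).round(4),manip.current_clock())
im=viewer.get_image("scene")[:,:,::-1]; im2=viewer.get_image("top")[:,:,::-1]
cv2.imwrite("pics/p3.png",np.hstack([cv2.resize(im[190:290,235:350],(400,348),interpolation=2),cv2.resize(im2[140:227,222:322],(400,348),interpolation=2)]))
E
```

```text
-0.082 [-0.47 -0.74 -0.17]
-0.079 [-0.11 -0.2  -0.86]
-0.076 [ 0.17 -0.51 -0.53]
-0.073 [-0.68 -0.41  0.12]
-0.07 [-1.44 -0.04 -0.41]
-0.067 [-2.52  1.92  1.12]
-0.064 [-3.2   1.55  2.67]
-0.061 [-2.55  2.1   2.65]
-0.058 [-9.59  2.67  8.73]
[0.6264 0.0009 0.0439] [ 6.275e-01 -6.000e-04  4.400e-02] 18.25
```

View pics/p3.png

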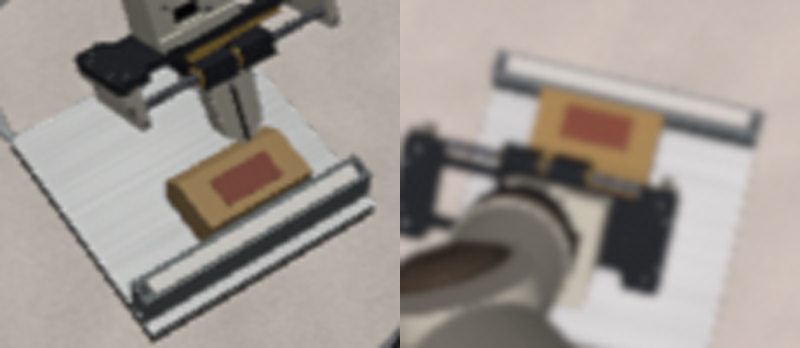

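Now flush by eye: the block's front edge has slope ~0.23 against ~0.24 for the fence, and the force jumps at the stop. I'll recentre on the block (y≈0.017) and make the diagonal press.

```bash
python3 - <<'E'
from h import *
f0=np.load("f0.npy")
manip.servo_line(fence(-.078,.038,.048),vel=.1); manip.servo_line(fence(-.078,.017,.048),vel=.1); manip.sleep(.3)
f0=np.mean([(manip.sleep(.02),manip.current_force())[1] for _ in range(10)],0); np.save("f0.npy",f0)
F=lambda:np.mean([(manip.sleep(.02),fforce(f0))[1] for _ in range(8)],0)
x,z=-.074,.044
for k in range(40):
    manip.servo_line(fence(x,.017,z),vel=.04); f=F()
    if -f[0]>2: print(round(x,4),round(z,4),f.round(2))
    ex,ez=10.5+f[0],10.5-f[2]
    if abs(ex)<1.2 and abs(ez)<1.2: break
    if max(-f[0],f[2])<2: x+=.002;z-=.002
    else: x+=np.clip(ex*1e-4,-.0008,.0008); z-=np.clip(ez*1e-4,-.0008,.0008)
np.save("xz.npy",[x,z]); print(x,z,np.array(manip.current_tool_pos()).round(4),manip.current_clock())
im=viewer.get_image("scene")[:,:,::-1]; im2=viewer.get_image("top")[:,:,::-1]
cv2.imwrite("pics/p4.png",np.hstack([cv2.resize(im[190:290,235:350],(400,348),interpolation=2),cv2.resize(im2[140:227,222:322],(400,348),interpolation=2)]))
E
```

```text
-0.058 0.028 [-8.87 -1.13 11.95]
-0.0578 0.0281 [-9.02 -1.47 11.82]
-0.0577 0.0283 [-8.97 -1.09 11.42]
-0.0575 0.0284 [-9.23 -1.24 11.42]
-0.0574 0.0285 [-9.72 -1.23 11.06]
-0.05740867141328832 0.028460773174803305 [ 0.6214 -0.0205  0.0446] 24.6333
```

View pics/p4.png

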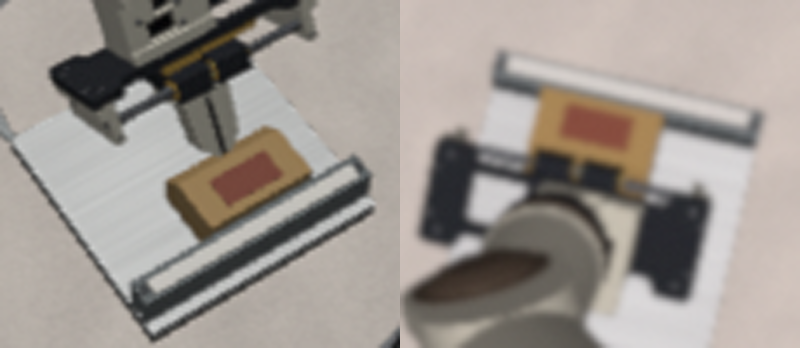

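The press holds at about -9.7 N into the fence and 11 N down, and the block looks flush in both views. One numeric squareness, gap and lever check before handing in.

```bash
python3 - <<'E'
from h import *
ct,cs=viewer.get_calibration("top"),viewer.get_calibration("scene")
t=viewer.get_image("top"); S=viewer.get_image("scene")
g=t.astype(int); sat=g.max(2)-g.min(2); br=g.sum(2)/3
def edge(cols,val,thr,rows,rev=False):
    out=[]
    for c in cols:
        col=val[rows[0]:rows[1],c].astype(float); idx=np.where((col[:-1]-thr)*(col[1:]-thr)<0)[0]
        if len(idx): i=idx[-1 if rev else 0]; out.append((c,rows[0]+i+(thr-col[i])/(col[i+1]-col[i])))
    return np.array(out)
def line(p,z):
    w=onz(ct,p,z)[:,:2]; vx,vy,x,y=cv2.fitLine(w.astype(np.float32),cv2.DIST_HUBER,0,.001,.001).ravel()
    if vy<0: vx,vy=-vx,-vy
    return np.arctan2(-vx,vy),np.array([x,y])
b=edge(range(361-3*0,0,-1) if 0 else range(360,387),sat,45,(155,185)) if 0 else edge(range(259,286),sat,45,(155,178))
ay,bp=line(b,.056); print("block front yaw",ay,bp)
s=np.array([e for e in edge(range(250,308),br,140,(148,166))]); 
fy_,fp=line(s,.049); print("strip first edge yaw",fy_,fp,len(s))
# fence rear edge: background(pale)->dark
s=edge(range(250,308),br,110,(140,170)); a,p=line(s,.046); n=np.array([np.cos(a),np.sin(a)]); print("fence rear yaw",a,p,len(s),"block front to fence rear:",(p-bp)@n, "(22 = touching)")
m=(sat>45)[150:200,250:292]
pb=[]
for i,(x0,y0,x1,y1) in zip((S,t),((308,100,340,124),(135,240,168,272))):
    mm=(i.max(2)<42).astype(np.uint8); o=np.zeros_like(mm);o[y0:y1,x0:x1]=mm[y0:y1,x0:x1]
    pb.append(cv2.minEnclosingCircle(max(cv2.findContours(o,0,1)[0],key=cv2.contourArea))); 
print("ball",pb); print(tri(cs,pb[0][0],ct,pb[1][0]))
f0=np.load("f0.npy"); print(np.mean([(manip.sleep(.02),fforce(f0))[1] for _ in range(15)],0),manip.current_clock())
E
```

```text
block front yaw -0.2671455 [ 0.6794682  -0.02688366]
strip first edge yaw -0.2784411 [ 0.6898936  -0.00655833] 28
fence rear yaw -0.37461305 [ 0.6806467 -0.0149806] 24 block front to fence rear: -0.0032587014 (22 = touching)
ball [((321.5, 114.0), 4.031229019165039), ((144.5, 253.0), 3.6401548385620117)]
(array([0.4263024, 0.3147275, 0.1007612]), np.float64(3.3801905457851956e-05))
[-9.62802963 -1.27196089 10.96133706] 25.0833
```

```bash
python3 - <<'E'
from h import *
manip.sleep(.5); print(fforce(np.load("f0.npy")),manip.current_clock()); manip.hand_in()
E
```

```text
[-10.14727031  -1.76454555  11.43577408] 25.5833
the job is handed in; nothing more can be done
```

I set the dimmer lever upright, pressed the block flush into the fence, and handed the job in at 25.6 s while still holding the push. No verdict was reported.

- **Lever:** I pushed the ball with shut fingers. Before hand-in it triangulated to within 1.3 mm of straight above the hinge (about 0.02 rad), unchanged from right after the push.
- **Block:** I slid it by its bevel with the tool tilted, and it reached the fence askew by about 0.19 rad. I backed off, turned it flush from its +y half, recentred and made the diagonal press.
- **Push:** The last reading on the tool was about 10.1 N into the fence and 11.4 N down.
- **Fit:** The block's yaw measured -0.267 rad against -0.265 to -0.278 for the fence. Its face is about 1 mm from my estimate of the fence plane and its centre about 0.02 m from the fence middle.
- **Check that failed:** I also tried fitting the fence's rear edge, but it picked up wrong edges (yaw -0.37, negative gap), so I ignored it. The gap and flushness therefore rest on the other fits, the views and the force jump at the stop.
- **Not measured:** I did not measure the bystanders' positions. No contact with them was planned, and I saw none in the pictures.

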